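# Turn the status board to green

### The arm

A 6-joint arm with a two-finger parallel gripper is mounted at the origin on the work surface. World frame = base frame: x ahead of the robot, y to its left, z up, the work surface at z = 0. Lengths are in mm, angles in rad, forces in N, time in s.
With the tool pointing down it reaches from about 250 to 775 mm from the base axis. Payload 8.9 kg.
Tool frame: the origin (TCP) lies at the very end of the fingers, on their centre line; the grasp point (between the pads) lies 19 mm behind it; z points along the fingers, x is the direction in which the jaws open and shut, and the axes are right-handed (so a half turn about z gives the same grasp; the last joint's range is limited). The gripper opens to 85 mm and grips with 20 to 120 N. Pads are 22 mm wide; open, the fingers measure 114 mm over their backs; the gripper's body (76 mm by 85 mm) begins 54 mm behind the grasp point. The pads swing forward as they close: fully open they stand 13 mm farther back than shut.
Start: joints at [1.195, 0.291, -0.153, 1.127, 0, 1.431], TCP at [123.155, 510.349, 231.305] pointing down, gripper open.
Joint ranges: [-2.52, 2.52], [-0.91, 1.74], [-1.3, 1.37], [-1.96, 2.02], [-1.52, 1.47], [-3.14, 3.14]. Speed limits (rad/s): [2.22, 2.22, 2.79, 3.14, 3.14, 3.14].

### API

Orientations are given as a unit quaternion [x, y, z, w].
In Python, from plant import readout, eyes, ctrl gives the robot as it stands.
- The arm moves only by the tool arm_command, never from a script. Its argument "series" is one flat list of numbers, 7 for each row, row after row: the closure, from 0 (fully open) to 1 (shut), then the shift along the tool's x, y, z in m, then the turn, a rotation vector about the tool's x, y, z in rad. In form: [gripper, x, y, z, wx, wy, wz, gripper, x, y, z, wx, wy, wz, ...]. A call has 1 to 12 rows; each row is the pose to reach, as a shift and turn from the pose commanded when the call began, along the tool's axes at that moment; what a row does not reach only later rows make up. A row lasts 1/10 s, in which the tool goes at most 50 mm and 8.59 degrees, less where a joint would pass 70% of its speed; a pose out of reach is approached as far as the arm can. A call with a gripper value outside its range is refused whole. The fingers move at their own pace and stop on an object; the grip force is fixed at half the most. Time passes only in rows, so rows that repeat a pose let the fingers close. It gives the time, the measured TCP pose, the force and the opening at its end, in the units of the state.
- readout.get_obs(): the state, without advancing time (a new reading comes with each control period).
- eyes.grab_frame(name): name is "side" or "top" or "wrist"; returns the picture (400x640x3 uint8, red, green, blue); there is no depth.
- eyes.calibration(name): a dict with "fx", "fy", "cx", "cy" (pixels), "pose" (4x4, takes a point from camera to world coordinates). Camera axes: x right, y up, looking along -z (the intrinsics and any distortion apply to the point x, -y, -z); pixel columns grow to the right and rows downward; lengths in mm; the calibration is good to about 2 mm. A picture is of the moment at which its call begins: read the wrist's pose just before it. calibration takes no time and is no camera call; for the wrist camera it gives the pose at the moment of the call.
- ctrl.sign_off(): hands the job in, once; it reports no verdict.
The state is a dict: "t": time; "joints": joint angles; "joint_velocities": joint speeds; "joint_efforts": joint torques, N m; "position": TCP position; "tool_rot": TCP orientation; "contact_force": force on the tool from outside, world axes, zero at the start; "torque": the same for the moment, N m; "width": opening from 0.0 (shut) to 1.0 (fully open).
Only numpy, scipy, OpenCV 4.12 (cv2) and the standard library are available. Lean on these libraries where they do the work, as an engineer would, in place of code of your own. Each camera call takes 0.05 s, during which the arm holds its last target.

### The job

The instrument set on this trolley is ready, so turn its status board from amber to green: with your fingertips push the hinged leaf up from underneath, swing it over the spine and press it down until it lies flat on the other side. Go gently, do not flick it, and do not take the leaf between the fingers; the board stays standing where it is, and the mug, jar and forceps beside it are left alone. Finish with the hand clear of everything.

Things in the scene. Friction and masses are not known exactly. Their poses are not given: they have to be found in the camera images.
- board: Loose status board, 0.85 kg; origin: centre of underside, y along the spine. Steel foot 130 (x) x 150 (y) x 10 mm, web 26 mm thick, on it two level panels 150 mm long (y), top at 70 mm, each reaching 62 mm from the spine: green on -x (hidden under the leaf at first), amber on +x. At the start -x is the side to the robot's right (yaw 1.05 to 2.15).
- leaf (a joint): Hinge angle of the leaf, rad: 0 = flat over the green -x panel, amber face up; pi/2 = upright; pi = flat over the amber +x panel, green face up (stops at both ends). The hinge is stiff (about 0.1 N m) and holds the leaf where it is left. It starts slightly ajar, 0.08 to 0.35.
- leaf_edge (a point): Middle of the leaf's free edge, mid-thickness, 100 mm from the hinge line. Turns with the leaf: +x along the leaf to the spine, z out of the amber face. Leaf: rigid plate, 5 mm thick, 150 mm along the spine, 0.12 kg. Its outer 38 mm overhangs the panel, only the foot (to 65 mm from the spine) and table below: a closed fingertip tilted about 45 degrees fits under it.
- spine (a point): Middle of the hinge line of the leaf, 75 mm above the board's underside; axes as the board's (y along the hinge line).
- mug: Bystander: steel mug, 80 mm across and 80 mm high, handle at its +y; origin at the centre of its underside.
- jar: Bystander: closed jar of green glass with a white cap, 68 mm across, 95 mm high; origin at the centre of its underside.
- forceps: Bystander: steel ring-handled forceps lying flat, 150 mm long (x, ring handles at -x), 59 mm wide, 8 mm thick; origin at the centre of the underside.

How it is judged:
By the outcome, as a careful person would: the job done as asked, in the order asked, and still so for the second after the job is handed in, with the robot touching nothing.
It also fails if it takes over 42 s, if anything falls off the work surface, if the arm or the gripper's body presses on something with over 40 N, if the wrist force passes 120 N, or if a joint passes its speed limit or range.

## Working session

There is one attempt and no reset: what is moved stays moved. The work goes in short steps, Python scripts to look and compute and a tool call to move; the robot and the scene stay as the last step left them, time stands still between calls to the robot, and variables do not carry over. Pictures are saved under pics/ and viewed, and the job is handed in when it is done.

Besides the shell and the picture viewer there is one more tool, called as name(argument=value, ...) on one line, values as JSON. arm_command: Moves the arm, as the interface text tells. Its arguments: {"type":"object","properties":{"series":{"type":"array","items":{"type":"number"}}},"required":["series"]}

```bash
mkdir -p pics; ls; cat > h.py <<'E'
import numpy as np, cv2
from plant import readout, eyes, ctrl
def grab(n,f):
    c=eyes.calibration(n); im=eyes.grab_frame(n); cv2.imwrite(f'pics/{f}.png',im[:,:,::-1]); return im,c
E
python3 - <<'E'
from h import *
for n in ("side","top","wrist"):
    im,c=grab(n,n+"0"); print(n,{k:(np.round(v,3).tolist() if k=='pose' else v) for k,v in c.items()})
print(readout.get_obs())
E
```

```text
pics
side {'fx': 453.55920368784666, 'fy': 453.55920368784666, 'cx': 318.5532005069177, 'cy': 197.85435943897497, 'pose': [[0.657, 0.469, -0.591, 137.396], [-0.754, 0.407, -0.515, -394.941], [-0.001, 0.784, 0.621, 642.338], [0.0, 0.0, 0.0, 1.0]]}
top {'fx': 471.5930029689153, 'fy': 471.5930029689153, 'cx': 324.63876177570364, 'cy': 201.72409796018198, 'pose': [[0.009, 0.986, -0.168, 481.213], [-1.0, 0.005, -0.021, 50.455], [-0.019, 0.168, 0.986, 1057.501], [0.0, 0.0, 0.0, 1.0]]}
wrist {'fx': 282.1510423033385, 'fy': 282.1510423033385, 'cx': 324.01503167558036, 'cy': 202.56455102554764, 'pose': [[0.235, -0.932, -0.276, 52.564], [0.972, 0.224, 0.068, 526.827], [-0.001, -0.285, 0.959, 373.271], [0.0, 0.0, 0.0, 1.0]]}
{'t': 0.15, 'joints': array([ 1.19470675e+00,  2.91177194e-01, -1.53917348e-01,  1.12668526e+00,
       -8.93413206e-06,  1.43149381e+00]), 'joint_velocities': array([ 3.81118437e-05, -1.97099792e-03,  2.00758957e-03, -7.40388258e-04,
        1.59486366e-03, -9.30375925e-04]), 'joint_efforts': array([ 9.97497773e-04, -5.37367845e+01,  3.31521821e+01,  1.14181646e-02,
       -1.93580954e-04, -2.46151166e-05]), 'position': array([123.03979048, 510.05840131, 230.86383772]), 'tool_rot': array([ 7.85678130e-01,  6.18635300e-01, -4.22594041e-04,  2.51472765e-04]), 'contact_force': array([-0.185724  , -0.84272848,  0.37236365]), 'torque': array([-0.05327127, -0.01511324, -0.01712791]), 'width': 1.000438263828601}
```

View pics/side0.png

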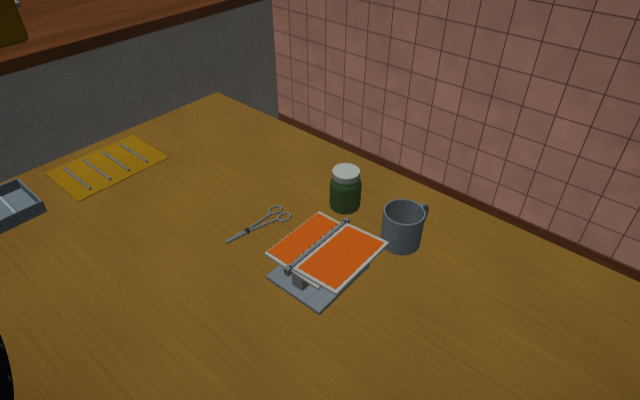

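View pics/top0.png

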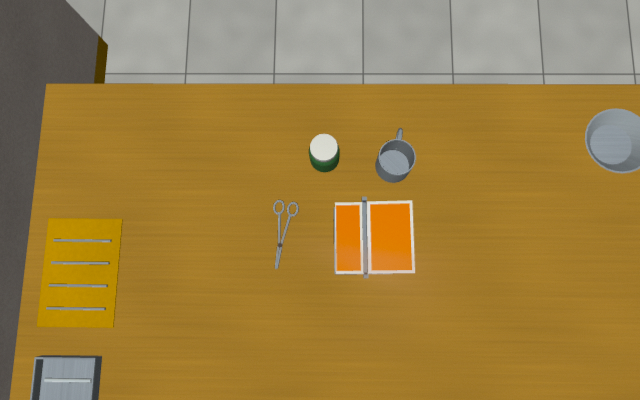

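View pics/wrist0.png

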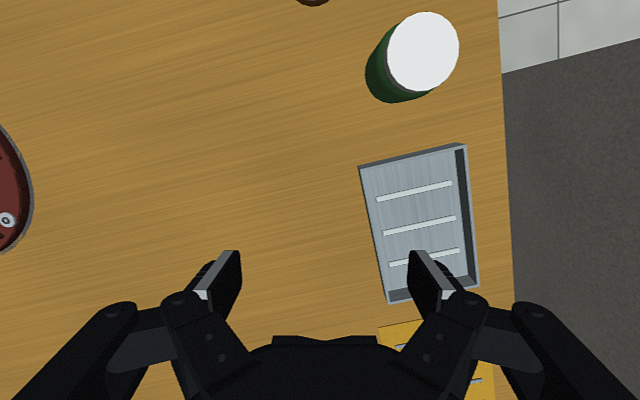

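The side and top views show the board with the leaf (large orange) on the robot's right, at about top px (390,237). The spine is near column 365. The mug is beyond the board, the jar is at far left and the forceps are to the left. Next I measure the corners.

```bash
python3 - <<'E'
import cv2
a=cv2.imread('pics/top0.png')[120:290,260:430]; b=cv2.imread('pics/side0.png')[190:320,240:440]
cv2.imwrite('pics/topc.png',cv2.resize(a,None,fx=3.5,fy=3.5,interpolation=cv2.INTER_CUBIC))
cv2.imwrite('pics/sidec.png',cv2.resize(b,None,fx=4,fy=4,interpolation=cv2.INTER_CUBIC))
for n in('top','side'):
    im=cv2.imread(f'pics/{n}0.png'); h=cv2.cvtColor(im,cv2.COLOR_BGR2HSV)
    m=cv2.inRange(h,(3,225,180),(14,255,255)); 
    cs,_=cv2.findContours(m,cv2.RETR_EXTERNAL,cv2.CHAIN_APPROX_NONE)
    for c in cs:
        if cv2.contourArea(c)>300:
            print(n,cv2.contourArea(c),cv2.approxPolyDP(c,4,True)[:,0].tolist())
E
```

```text
(no output)
```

View pics/topc.png

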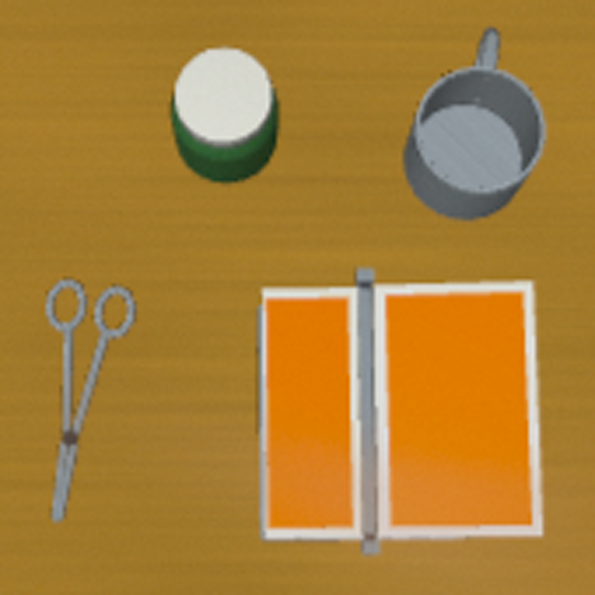

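View pics/sidec.png

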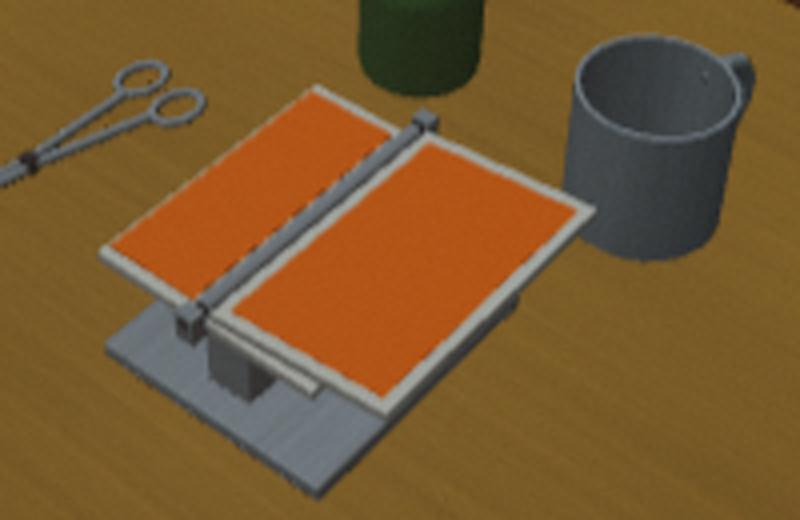

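```bash
cat >> h.py <<'E'
def ray(c,u,v):
    P=np.array(c['pose']); d=P[:3,:3]@np.array([(u-c['cx'])/c['fx'],-(v-c['cy'])/c['fy'],-1.]); return P[:3,3],d/np.linalg.norm(d)
def tri(rs):
    A=sum(np.eye(3)-np.outer(d,d) for o,d in rs); b=sum((np.eye(3)-np.outer(d,d))@o for o,d in rs)
    X=np.linalg.solve(A,b); return X,[np.linalg.norm((np.eye(3)-np.outer(d,d))@(X-o)) for o,d in rs]
def onz(r,z): o,d=r; return o+d*(z-o[2])/d[2]
E
python3 - <<'E'
from h import *
T=eyes.calibration('top');S=eyes.calibration('side')
t=lambda u,v:ray(T,(u+.5)/3.5-.5+260,(v+.5)/3.5-.5+120)
s=lambda u,v:ray(S,(u+.5)/4-.5+240,(v+.5)/4-.5+190)
R={}
for n,a,b in [('edge_far',(534,282),(595,208)),('edge_near',(542,535),(386,408)),('hinge_far',(375,287),(429,134)),('hinge_near',(382,536),(210,316)),('knob_far',(366,270),(426,114)),('knob_near',(371,541),(189,312)),('pan_far',(262,289),(316,86)),('pan_near',(264,538),(101,250))]:
    X,e=tri([t(*a),s(*b)]); R[n]=X; print(n,X.round(1),np.round(e,1))
d=R['knob_far']-R['knob_near']; print('spine dir',d, np.arctan2(d[1],d[0]),np.linalg.norm(d))
print('foot side pts z10', onz(s(318,490),10), onz(s(105,348),10))
print('mug rim', [onz(t(*p),80).round(1) for p in((417,130),(545,130),(480,67),(480,192),(487,30))])
print('jar cap', [onz(t(*p),95).round(1) for p in((174,95),(273,95),(223,47),(223,145))])
print('forceps', [onz(t(*p),4).round(1) for p in((57,520),(66,281),(134,310))])
E
```

```text
edge_far [ 649.5 -110.7   90.8] [0.4 0.4]
edge_near [ 501.9 -112.5   91.9] [0.5 0.5]
hinge_far [648.7 -18.2  80.3] [0.8 0.8]
hinge_near [500.2 -20.6  80.2] [0.4 0.4]
knob_far [657.2 -11.5  83.6] [0.8 0.8]
knob_near [496.5 -13.5  80.8] [1.4 1.4]
pan_far [647.9  50.   72.5] [0.1 0.1]
pan_near [499.8  47.4  74. ] [1.2 1.2]
spine dir [160.78841308   1.93434211   2.7879493 ] 0.012029777270721997 160.82421497325916
foot side pts z10 [503.12370358 -77.19506712  10.        ] [499.07022227  49.16626805  10.        ]
mug rim [array([745.4, -43.9,  80. ]), array([ 745.6, -121.6,   80. ]), array([785.3, -82.8,  80. ]), array([706.8, -81.5,  80. ]), array([809. , -87.5,  80. ])]
jar cap [array([762.6, 103.8,  95. ]), array([762.8,  44. ,  95. ]), array([792.8,  74.5,  95. ]), array([731.6,  73.9,  95. ])]
forceps [array([510.3, 179.1,   4. ]), array([664. , 177.3,   4. ]), array([645.2, 132.7,   4. ])]
```

The board sits at about (575,-12). Its spine runs along world x (yaw about 0.012), and the leaf is about 0.14 rad ajar with its edge at y≈-111.5, z≈89. I'll write a planner that turns world waypoints into move rows.

```bash
cat >> h.py <<'E'
from scipy.spatial.transform import Rotation as Ro
PSI=0.012
def Rt(a,psi=PSI):  # a = tilt deg; tool z=(0,sin a,-cos a), tool x = world x
    a=np.radians(a); z=np.array([0,np.sin(a),-np.cos(a)]); x=np.array([1.,0,0]); y=np.cross(z,x)
    return Ro.from_euler('z',psi)*Ro.from_matrix(np.c_[x,y,z])
def series(wps,g=1):
    o=readout.get_obs(); R0=Ro.from_quat(o['tool_rot']); p0=o['position']; rows=[]
    for p,R in wps:
        s=R0.inv().apply(np.array(p)-p0)/1000; w=(R0.inv()*R).as_rotvec()
        rows.append([g]+[float(v) for v in np.r_[s.round(4),w.round(3)]])
    for r in rows: print(r)
    return rows
def st():
    o=readout.get_obs(); R=Ro.from_quat(o['tool_rot']); print('t',o['t'],'p',o['position'].round(1),'z',R.as_matrix()[:,2].round(3),'x',R.as_matrix()[:,0].round(3),'F',o['contact_force'].round(1),'w',round(o['width'],2),'q',o['joints'].round(2))
H=np.array([-12.5,75.])
def swing(th):  # deg -> (y,z) of TCP, tilt
    a=60. if th<=105 else 165.-th if th<175 else -10.
    t=np.radians(th); A=np.radians(a); g=np.array([-np.sin(t),-np.cos(t)]); d=np.array([-np.cos(t),np.sin(t)])
    if th<30:
        C=H+100*d+2.5*g+20*np.array([.866,-.5])
    else: C=H+80*d+2.5*g
    return C-11*np.array([np.cos(A),np.sin(A)]),a
E
python3 - <<'E'
from h import *
R=Rt(0); series([((345,150,260),Rt(0,PSI+np.radians(38))),((565,-200,220),R),((565,-178,106),Rt(60))])
for th in range(0,181,10): print(th,swing(th))
E
```

```text
[1, -0.298, 0.3002, -0.0289, 0.0, 0.001, 0.659]
[1, -0.5866, 0.5962, 0.0114, 0.001, 0.001, 1.322]
[1, -0.5651, 0.591, 0.1253, 0.885, 0.689, 1.191]
0 (array([-100.68      ,   52.97372056]), 60.0)
10 (array([-99.59489575,  70.37651894]), 60.0)
20 (array([-95.50431244,  87.32650334]), 60.0)
30 (array([-88.5320323 , 103.30865705]), 60.0)
40 (array([-80.89052447, 114.98161823]), 60.0)
50 (array([-71.33811988, 125.15030698]), 60.0)
60 (array([-60.16506351, 133.50575286]), 60.0)
70 (array([-47.71084302, 139.79407986]), 60.0)
80 (array([-34.3538736 , 143.82422036]), 60.0)
90 (array([-20.5       , 145.47372056]), 60.0)
100 (array([ -6.57016517, 144.69246124]), 60.0)
110 (array([  6.20303911, 142.01978753]), 55.0)
120 (array([ 17.5567619 , 137.75385771]), 45.0)
130 (array([ 27.99722518, 131.58118367]), 35.0)
140 (array([ 37.20720077, 123.689319  ]), 25.0)
150 (array([ 44.90684821, 114.31805401]), 15.0)
160 (array([ 50.86221763, 103.75212985]), 5.0)
170 (array([54.89235812, 92.31258677]), -5.0)
180 (array([56.66711472, 79.41012995]), -10.0)
```

arm_command(series=[1,-0.03,0.03,-0.003,0,0,0.066,1,-0.06,0.06,-0.006,0,0,0.132,1,-0.09,0.09,-0.009,0,0,0.198,1,-0.12,0.12,-0.012,0,0,0.264,1,-0.15,0.15,-0.015,0,0,0.33,1,-0.18,0.18,-0.018,0,0,0.396,1,-0.21,0.21,-0.021,0,0,0.462,1,-0.24,0.24,-0.024,0,0,0.528,1,-0.27,0.27,-0.027,0,0,0.594,1,-0.3,0.3,-0.03,0,0,0.66])

```text
t: 1.15
position: [344.9, 146.7, 261.5]
tool_rot: [0.944, 0.329, 0.0, -0.0]
contact_force: [0.7, -0.1, 0.5]
width: 0.001
```

```bash
python3 - <<'E'
from h import *
st(); series([((565,-200,220),Rt(0)),((565,-200,140),Rt(60))])
E
```

```text
t 1.15 p [344.9 146.7 261.5] z [ 0.  0. -1.] x [0.783 0.622 0.   ] F [ 0.7 -0.1  0.5] w 0.0 q [ 0.21 -0.02 -0.44  1.15  0.    1.11]
[1, -0.0433, 0.4084, 0.0415, -0.0, -0.0, 0.659]
[1, -0.0433, 0.4084, 0.1215, 1.008, 0.344, 0.597]
```

arm_command(series=[1,-0.004,0.041,0.004,0,0,0.066,1,-0.009,0.082,0.008,0,0,0.132,1,-0.013,0.123,0.012,0,0,0.198,1,-0.017,0.163,0.017,0,0,0.264,1,-0.022,0.204,0.021,0,0,0.33,1,-0.026,0.245,0.025,0,0,0.396,1,-0.03,0.286,0.029,0,0,0.462,1,-0.035,0.327,0.033,0,0,0.528,1,-0.039,0.368,0.037,0,0,0.594,1,-0.043,0.408,0.041,0,0,0.659])

```text
t: 2.15
position: [566.0, -198.9, 219.8]
tool_rot: [1.0, 0.006, -0.0, -0.0]
contact_force: [0.3, 0.8, -0.4]
width: -0.001
```

```bash
python3 - <<'E'
from h import *
st(); series([((565,-200,180),Rt(30)),((565,-190,113),Rt(60))])
E
```

```text
t 2.15 p [ 566.  -198.9  219.8] z [-0.  0. -1.] x [ 1.     0.012 -0.   ] F [ 0.3  0.8 -0.4] w -0.0 q [-0.46  0.44  0.04  1.17  0.    1.1 ]
[1, -0.001, 0.0011, 0.0398, 0.523, 0.0, -0.0]
[1, -0.0009, -0.0089, 0.1068, 1.047, 0.0, -0.0]
```

arm_command(series=[1,0,0,0.01,0.13,0,0,1,0,0,0.02,0.26,0,0,1,0,0,0.03,0.39,0,0,1,0,0,0.04,0.52,0,0,1,0,-0.002,0.055,0.65,0,0,1,0,-0.004,0.07,0.78,0,0,1,0,-0.006,0.085,0.91,0,0,1,0,-0.009,0.107,1.047,0,0,1,0,-0.009,0.107,1.047,0,0])

```text
t: 3.05
position: [560.2, -185.7, 98.0]
tool_rot: [0.861, 0.001, -0.012, -0.509]
contact_force: [-0.9, 0.7, -4.8]
width: -0.005
```

```bash
python3 - <<'E'
from h import *
st(); grab('side','side1'); grab('wrist','wrist1')
E
```

```text
t 3.05 p [ 560.2 -185.7   98. ] z [-0.021  0.876 -0.481] x [ 1.     0.014 -0.019] F [-0.9  0.7 -4.8] w -0.01 q [-0.79  1.19  0.61  1.91  0.65  0.45]
```

View pics/side1.png

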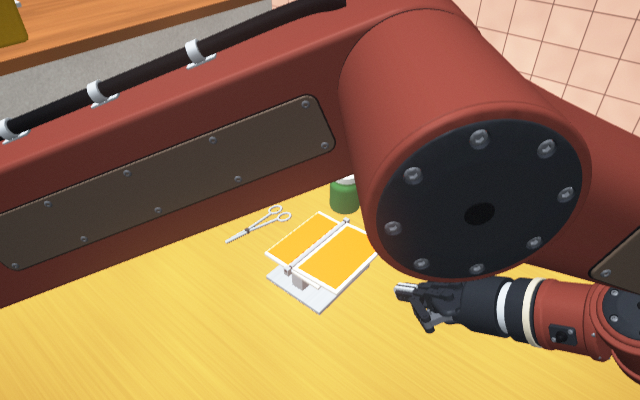

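View pics/wrist1.png

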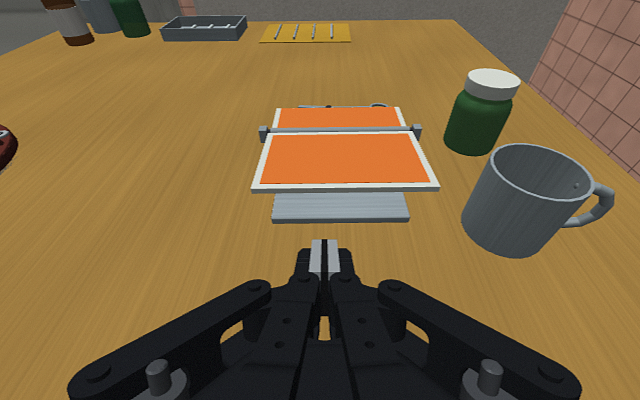

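The wrist view shows the closed tip at (325,245), pointing at the leaf edge (255..438,188) with the foot below and the mug well to the right. In the side view the arm blocks part of the scene. The commanded and measured poses differ, so I check whether the arm has settled.

```bash
python3 - <<'E'
from h import *
st(); o=readout.get_obs(); print(o['joint_velocities'].round(3),o['joint_efforts'].round(1),o['torque'].round(2))
E
```

```text
t 3.15 p [ 564.6 -187.9  110.8] z [-0.015  0.866 -0.499] x [ 1.     0.015 -0.004] F [0.6 0.4 2.4] w -0.0 q [-0.79  1.16  0.61  1.91  0.64  0.45]
[ 0.021 -0.188  0.023  0.009  0.009  0.005] [ -1.9 -74.2  20.6   7.2   1.4  -0.2] [-0.81 -0.08 -0.  ]
```

arm_command(series=[1,0,0,0,0,0,0,1,0,0,0,0,0,0])

```text
t: 3.35
position: [567.1, -189.1, 119.2]
tool_rot: [0.868, 0.009, -0.001, -0.496]
contact_force: [-0.2, -0.3, 0.9]
width: 0.001
```

```bash
python3 - <<'E'
from h import *
st(); o=readout.get_obs(); print(o['joint_velocities'].round(3),o['joint_efforts'].round(1),o['torque'].round(2))
E
```

```text
t 3.35 p [ 567.1 -189.1  119.2] z [-0.01   0.861 -0.508] x [1.    0.016 0.008] F [-0.2 -0.3  0.9] w 0.0 q [-0.79  1.15  0.61  1.91  0.65  0.45]
[-0.001  0.003 -0.002  0.001  0.    -0.004] [ -0.5 -85.4  23.4   7.5   1.6   0. ] [-0.81  0.04 -0.04]
```

```bash
python3 - <<'E'
from h import *
series([((567,-145,84),Rt(60)),((567,-96,57),Rt(60))])
E
```

```text
[1, 0.0003, 0.0079, 0.0559, 0.009, -0.0, 0.009]
[1, 0.0009, 0.0063, 0.1118, 0.009, -0.0, 0.009]
```

arm_command(series=[1,0,0.002,0.01,0.003,0,0.003,1,0,0.004,0.02,0.006,0,0.006,1,0,0.006,0.03,0.009,0,0.009,1,0,0.008,0.04,0.009,0,0.009,1,0,0.008,0.05,0.009,0,0.009,1,0,0.008,0.055,0.009,0,0.009,1,0,0.008,0.055,0.009,0,0.009])

```text
t: 4.05
position: [564.5, -143.7, 78.5]
tool_rot: [0.864, 0.003, -0.007, -0.504]
contact_force: [0.1, -0.3, 0.4]
width: 0.003
```

```bash
python3 - <<'E'
from h import *
st(); series([((567,-96,57),Rt(60))]); grab('wrist','wrist2')
E
```

```text
t 4.05 p [ 564.5 -143.7   78.5] z [-0.014  0.871 -0.492] x [ 1.     0.011 -0.009] F [ 0.1 -0.3  0.4] w 0.0 q [-0.75  1.14  0.45  1.77  0.68  0.49]
[1, 0.0033, -0.0047, 0.0521, -0.01, 0.004, -0.008]
```

View pics/wrist2.png

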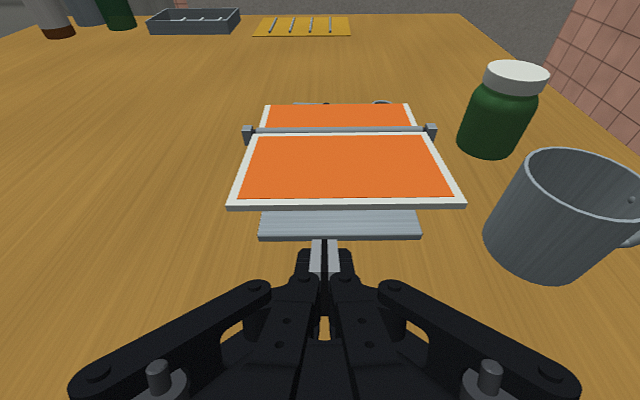

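The tip is at (325,245), just short of the leaf edge (row 205) and below it, and the mug is clear. I continue inserting.

arm_command(series=[1,0,-0.002,0.009,0,0,0,1,0.001,-0.003,0.018,0,0,0,1,0.001,-0.003,0.027,0,0,0,1,0.001,-0.003,0.036,0,0,0,1,0.001,-0.003,0.044,0,0,0,1,0.001,-0.003,0.048,0,0,0,1,0.001,-0.003,0.05,0,0,0,1,0.001,-0.003,0.05,0,0,0])

```text
t: 4.9
position: [565.0, -99.5, 56.8]
tool_rot: [0.864, 0.003, -0.006, -0.504]
contact_force: [0.0, 0.1, 0.2]
width: -0.003
```

```bash
python3 - <<'E'
from h import *
st(); grab('wrist','wrist3'); st(); grab('top','top3')
E
```

```text
t 4.9 p [565.  -99.5  56.8] z [-0.013  0.87  -0.492] x [ 1.     0.011 -0.008] F [0.  0.1 0.2] w -0.0 q [-0.7   1.11  0.33  1.64  0.72  0.53]
t 4.95 p [565.1 -99.8  56.9] z [-0.013  0.87  -0.492] x [ 1.     0.01  -0.008] F [ 0.3 -0.8  0.4] w 0.0 q [-0.7   1.11  0.33  1.64  0.72  0.53]
```

View pics/wrist3.png

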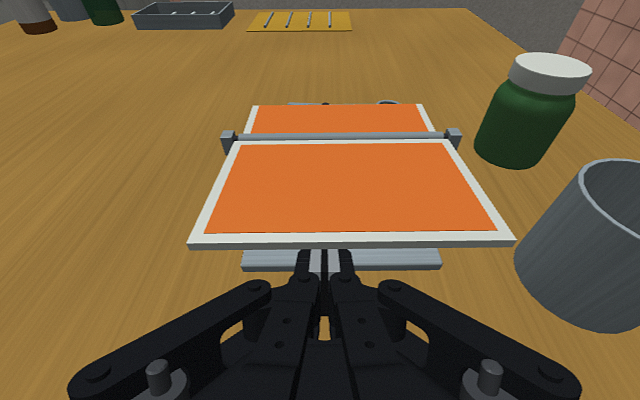

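View pics/top3.png

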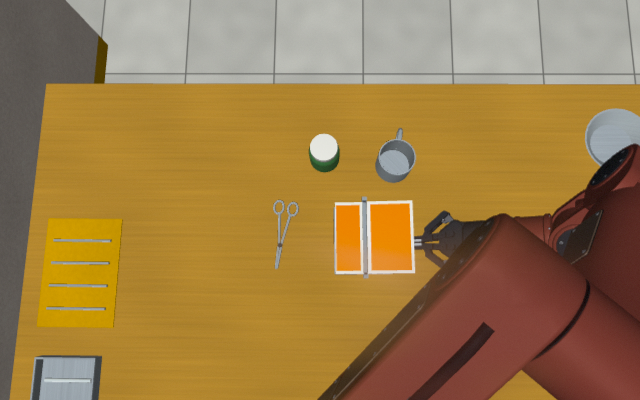

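The tip is now under the leaf's middle (edge at row 243, tip hidden beneath it) with no contact force. I start lifting slowly.

```bash
cat >> h.py <<'E'
def go(ths,x=566,dy=0,dz=0):
    w=[]
    for t in ths:
        p,a=swing(t); w.append(((x,p[0]+dy,p[1]+dz),Rt(a)))
    series(w)
E
python3 - <<'E'
from h import *
st(); go([4,7,10,13,16,19,22,25,28,31,34,37])
E
```

```text
t 5.0 p [565.1 -99.9  56.9] z [-0.013  0.87  -0.493] x [ 1.     0.01  -0.008] F [0.3 0.1 0.2] w -0.0 q [-0.7   1.11  0.33  1.64  0.72  0.53]
[1, 0.0009, -0.0023, -0.0021, -0.009, 0.002, -0.007]
[1, 0.0008, -0.007, -0.0043, -0.009, 0.002, -0.007]
[1, 0.0008, -0.0119, -0.0063, -0.009, 0.002, -0.007]
[1, 0.0008, -0.0168, -0.0081, -0.009, 0.002, -0.007]
[1, 0.0007, -0.0218, -0.0096, -0.009, 0.002, -0.007]
[1, 0.0007, -0.0269, -0.0108, -0.009, 0.002, -0.007]
[1, 0.0007, -0.0321, -0.0117, -0.009, 0.002, -0.007]
[1, 0.0007, -0.0373, -0.0124, -0.009, 0.002, -0.007]
[1, 0.0007, -0.0425, -0.0128, -0.009, 0.002, -0.007]
[1, 0.0007, -0.0474, -0.0129, -0.009, 0.002, -0.007]
[1, 0.0007, -0.0516, -0.0129, -0.009, 0.002, -0.007]
[1, 0.0007, -0.0557, -0.0125, -0.009, 0.002, -0.007]
```

arm_command(series=[1,0.001,-0.002,-0.002,0,0,0,1,0.001,-0.007,-0.004,0,0,0,1,0.001,-0.012,-0.006,0,0,0,1,0.001,-0.017,-0.008,0,0,0,1,0.001,-0.022,-0.0095,0,0,0,1,0.001,-0.027,-0.011,0,0,0,1,0.001,-0.032,-0.012,0,0,0,1,0.001,-0.0373,-0.0124,0,0,0,1,0.001,-0.0425,-0.0128,0,0,0])

```text
t: 5.9
position: [566.3, -89.7, 100.6]
tool_rot: [0.864, 0.003, -0.006, -0.504]
contact_force: [-0.4, -1.3, -0.8]
width: 0.001
```

```bash
python3 - <<'E'
from h import *
st(); grab('wrist','wrist4'); grab('top','top4'); st()
E
```

```text
t 5.9 p [566.3 -89.7 100.6] z [-0.013  0.87  -0.492] x [ 1.     0.011 -0.008] F [-0.4 -1.3 -0.8] w 0.0 q [-0.68  1.05  0.31  1.68  0.73  0.54]
t 6.0 p [566.5 -89.5 101. ] z [-0.013  0.87  -0.492] x [ 1.     0.011 -0.007] F [-0.2  1.3  0. ] w 0.0 q [-0.68  1.04  0.31  1.68  0.73  0.54]
```

View pics/wrist4.png

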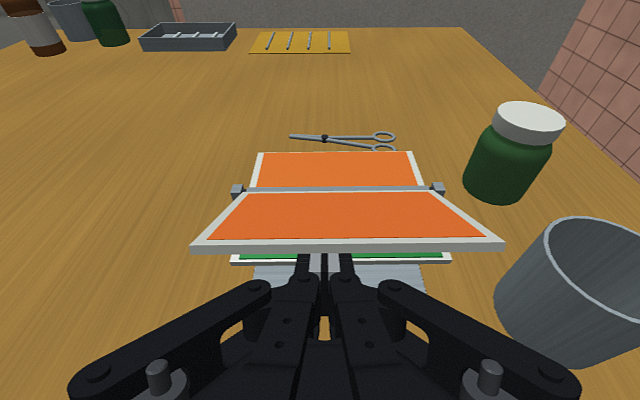

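View pics/top4.png

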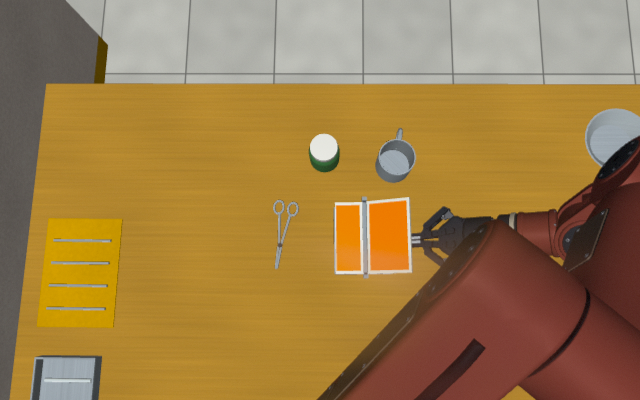

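The leaf is rising: green panel now shows at wrist (340,258), and the leaf edge is at row 246. In the top view the board's spine stays at column 365. I continue.

```bash
python3 - <<'E'
from h import *
st(); go(range(31,68,3))
E
```

```text
t 6.0 p [566.5 -89.5 101. ] z [-0.013  0.87  -0.492] x [ 1.     0.011 -0.007] F [-0.2  1.3  0. ] w 0.0 q [-0.68  1.04  0.31  1.68  0.73  0.54]
[1, -0.0005, -0.0039, -0.0003, -0.009, 0.002, -0.007]
[1, -0.0005, -0.0081, -0.0002, -0.009, 0.002, -0.007]
[1, -0.0005, -0.0123, 0.0001, -0.009, 0.002, -0.007]
[1, -0.0005, -0.0164, 0.0006, -0.009, 0.002, -0.007]
[1, -0.0005, -0.0206, 0.0013, -0.009, 0.002, -0.007]
[1, -0.0005, -0.0246, 0.0023, -0.009, 0.002, -0.007]
[1, -0.0005, -0.0287, 0.0035, -0.009, 0.002, -0.007]
[1, -0.0005, -0.0326, 0.0048, -0.009, 0.002, -0.007]
[1, -0.0005, -0.0365, 0.0064, -0.009, 0.002, -0.007]
[1, -0.0004, -0.0403, 0.0082, -0.009, 0.002, -0.007]
[1, -0.0004, -0.044, 0.0102, -0.009, 0.002, -0.007]
[1, -0.0004, -0.0476, 0.0124, -0.009, 0.002, -0.007]
[1, -0.0004, -0.051, 0.0147, -0.009, 0.002, -0.007]
```

arm_command(series=[1,0,-0.004,0,0,0,0,1,0,-0.008,0,0,0,0,1,0,-0.0123,0,0,0,0,1,0,-0.0165,0.0005,0,0,0,1,0,-0.0205,0.0015,0,0,0,1,0,-0.0245,0.0025,0,0,0,1,0,-0.0285,0.0035,0,0,0,1,0,-0.0325,0.005,0,0,0,1,0,-0.0365,0.0065,0,0,0,1,0,-0.04,0.008,0,0,0,1,0,-0.044,0.01,0,0,0,1,0,-0.0475,0.0125,0,0,0])

```text
t: 7.2
position: [566.2, -55.3, 135.6]
tool_rot: [0.864, 0.003, -0.006, -0.504]
contact_force: [0.3, -2.0, -0.4]
width: -0.003
```

```bash
python3 - <<'E'
from h import *
st(); grab('wrist','wrist5'); grab('top','top5'); st(); go(range(67,104,3))
E
```

```text
t 7.2 p [566.2 -55.3 135.6] z [-0.013  0.87  -0.492] x [ 1.     0.01  -0.008] F [ 0.3 -2.  -0.4] w -0.0 q [-0.64  0.96  0.24  1.67  0.76  0.58]
t 7.3 p [566.2 -55.  135.7] z [-0.013  0.87  -0.492] x [ 1.     0.011 -0.008] F [ 0.5  0.4 -0.1] w 0.0 q [-0.64  0.96  0.24  1.67  0.76  0.57]
[1, -0.0002, -0.0038, 0.0018, -0.009, 0.003, -0.007]
[1, -0.0002, -0.0071, 0.0043, -0.009, 0.003, -0.007]
[1, -0.0001, -0.0103, 0.007, -0.009, 0.003, -0.007]
[1, -0.0001, -0.0134, 0.0099, -0.009, 0.003, -0.007]
[1, -0.0001, -0.0163, 0.0129, -0.009, 0.003, -0.007]
[1, -0.0, -0.019, 0.0161, -0.009, 0.003, -0.007]
[1, 0.0, -0.0216, 0.0194, -0.009, 0.003, -0.007]
[1, 0.0, -0.024, 0.0228, -0.009, 0.003, -0.007]
[1, 0.0001, -0.0262, 0.0264, -0.009, 0.003, -0.007]
[1, 0.0001, -0.0282, 0.0301, -0.009, 0.003, -0.007]
[1, 0.0002, -0.03, 0.0338, -0.009, 0.003, -0.007]
[1, 0.0002, -0.0316, 0.0377, -0.009, 0.003, -0.007]
[1, 0.0003, -0.0331, 0.0417, -0.009, 0.003, -0.007]
```

View pics/wrist5.png

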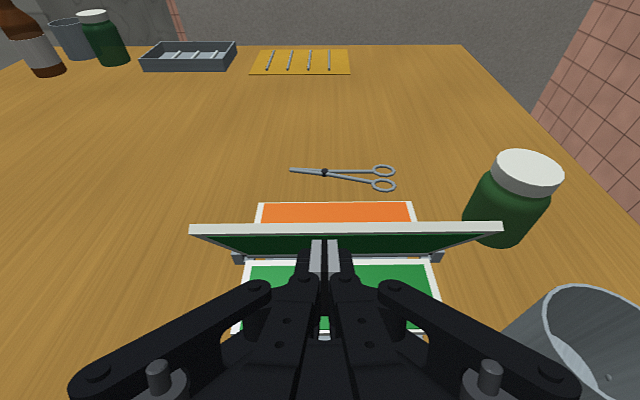

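View pics/top5.png

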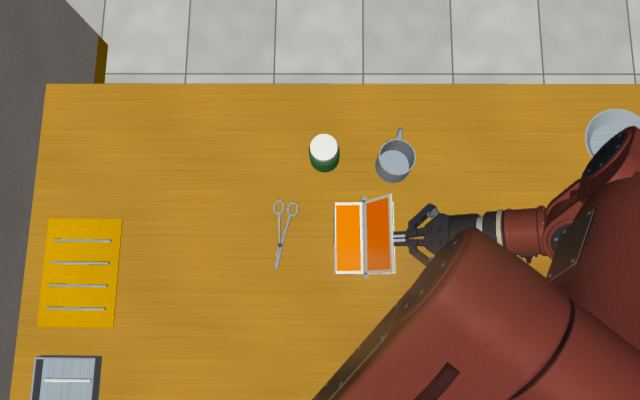

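The leaf is near 60°: its edge is at wrist row 228 and the green panel is open below it. The board hasn't moved in the top view, so I continue past upright.

arm_command(series=[1,0,-0.004,0.002,0,0,0,1,0,-0.007,0.004,0,0,0,1,0,-0.01,0.007,0,0,0,1,0,-0.0135,0.01,0,0,0,1,0,-0.0163,0.013,0,0,0,1,0,-0.019,0.016,0,0,0,1,0,-0.0215,0.0195,0,0,0,1,0,-0.024,0.023,0,0,0,1,0,-0.026,0.0265,0,0,0,1,0,-0.028,0.03,0,0,0,1,0,-0.03,0.034,0,0,0,1,0,-0.0315,0.0375,0,0,0])

```text
t: 8.5
position: [565.7, -7.0, 144.3]
tool_rot: [0.864, 0.003, -0.006, -0.504]
contact_force: [-0.6, -1.5, 1.4]
width: -0.0
```

```bash
python3 - <<'E'
from h import *
st(); grab('wrist','wrist6'); grab('top','top6'); st(); go(range(103,140,3))
E
```

```text
t 8.5 p [565.7  -7.  144.3] z [-0.013  0.87  -0.492] x [ 1.     0.011 -0.008] F [-0.6 -1.5  1.4] w -0.0 q [-0.58  0.9   0.14  1.59  0.8   0.63]
t 8.6 p [565.6  -6.8 144.2] z [-0.014  0.87  -0.492] x [ 1.     0.011 -0.008] F [ 0.4  0.7 -1. ] w 0.0 q [-0.58  0.9   0.14  1.59  0.8   0.63]
[1, 0.0004, -0.0019, 0.0039, -0.009, 0.003, -0.007]
[1, 0.0005, -0.0031, 0.0078, -0.026, 0.003, -0.007]
[1, 0.0005, -0.0042, 0.0112, -0.079, 0.003, -0.007]
[1, 0.0006, -0.005, 0.0148, -0.131, 0.004, -0.007]
[1, 0.0006, -0.0057, 0.0184, -0.183, 0.004, -0.007]
[1, 0.0007, -0.0061, 0.022, -0.236, 0.004, -0.007]
[1, 0.0007, -0.0064, 0.0256, -0.288, 0.004, -0.007]
[1, 0.0008, -0.0065, 0.0293, -0.341, 0.004, -0.007]
[1, 0.0008, -0.0064, 0.0329, -0.393, 0.005, -0.007]
[1, 0.0009, -0.0061, 0.0365, -0.445, 0.005, -0.007]
[1, 0.0009, -0.0056, 0.0401, -0.498, 0.005, -0.006]
[1, 0.001, -0.005, 0.0437, -0.55, 0.005, -0.006]
[1, 0.001, -0.0041, 0.0473, -0.602, 0.005, -0.006]
```

View pics/wrist6.png

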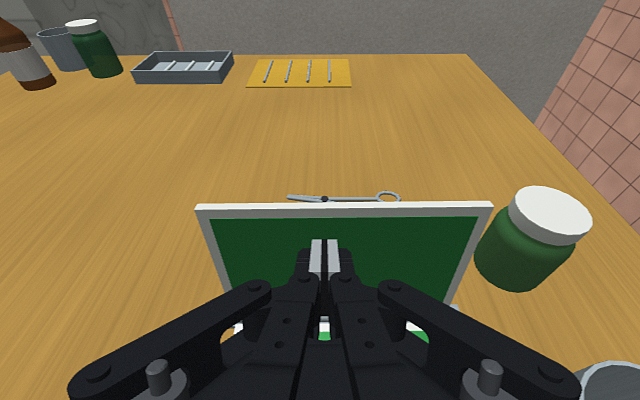

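View pics/top6.png

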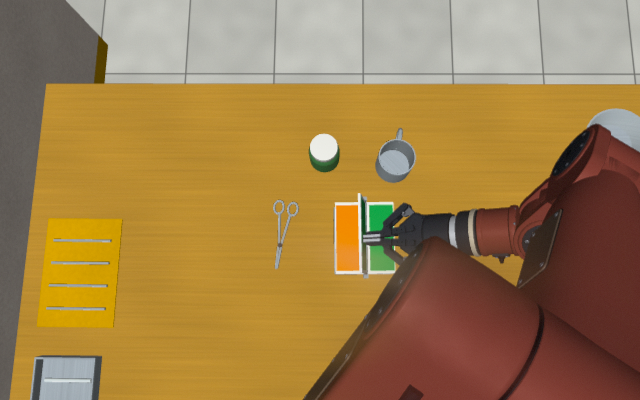

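The leaf is just past upright, with its green underside facing the gripper and its edge at wrist row 207. The board is still in place. I continue, easing the tilt back.

arm_command(series=[1,0,-0.002,0.004,0,0,0,1,0,-0.003,0.008,-0.026,0,0,1,0,-0.004,0.011,-0.079,0,0,1,0,-0.005,0.0148,-0.131,0,0,1,0,-0.0057,0.0184,-0.183,0,0,1,0.0005,-0.006,0.022,-0.236,0,0,1,0.0005,-0.0064,0.0256,-0.288,0,0,1,0.0005,-0.0065,0.0293,-0.341,0,0,1,0.0005,-0.0064,0.033,-0.393,0,0,1,0.0005,-0.006,0.0365,-0.445,0,0,1,0.0005,-0.0056,0.04,-0.498,0,0])

```text
t: 9.7
position: [565.7, 30.3, 129.5]
tool_rot: [0.962, 0.004, -0.005, -0.274]
contact_force: [-0.3, -0.5, -0.2]
width: -0.0
```

```bash
python3 - <<'E'
from h import *
st(); grab('wrist','wrist7'); grab('top','top7'); st(); go(range(136,173,3))
E
```

```text
t 9.7 p [565.7  30.3 129.5] z [-0.012  0.528 -0.849] x [ 1.     0.01  -0.007] F [-0.3 -0.5 -0.2] w -0.0 q [-0.37  0.58 -0.13  1.1   0.51  1.14]
t 9.8 p [565.7  31.4 130.3] z [-0.012  0.528 -0.849] x [ 1.     0.012 -0.006] F [ 0.7  0.8 -0. ] w 0.0 q [-0.37  0.57 -0.13  1.1   0.51  1.13]
[1, 0.0004, -0.0002, 0.0039, -0.051, 0.006, -0.003]
[1, 0.0004, -0.0011, 0.0075, -0.103, 0.006, -0.003]
[1, 0.0005, -0.0019, 0.011, -0.155, 0.006, -0.003]
[1, 0.0005, -0.0025, 0.0146, -0.208, 0.006, -0.002]
[1, 0.0006, -0.0028, 0.0182, -0.26, 0.006, -0.002]
[1, 0.0006, -0.003, 0.0219, -0.313, 0.006, -0.002]
[1, 0.0007, -0.003, 0.0255, -0.365, 0.006, -0.002]
[1, 0.0007, -0.0028, 0.0292, -0.417, 0.006, -0.002]
[1, 0.0007, -0.0025, 0.0328, -0.47, 0.006, -0.002]
[1, 0.0008, -0.0019, 0.0364, -0.522, 0.006, -0.001]
[1, 0.0008, -0.0011, 0.0399, -0.574, 0.006, -0.001]
[1, 0.0009, -0.0002, 0.0435, -0.627, 0.006, -0.001]
[1, 0.0009, 0.0009, 0.0469, -0.679, 0.006, -0.001]
```

View pics/wrist7.png

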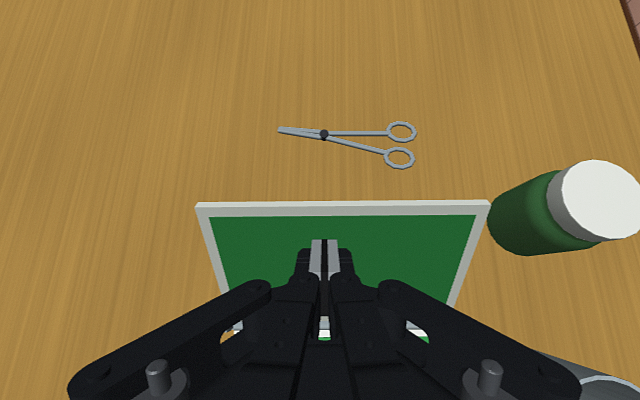

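View pics/top7.png

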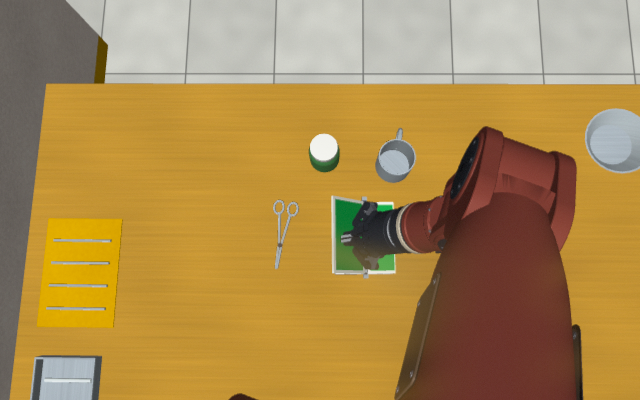

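The leaf is at about 135°, edge at wrist row 207, and all bystanders are in place. I continue pressing over.

arm_command(series=[1,0,0,0.004,-0.05,0,0,1,0,-0.001,0.0075,-0.1,0,0,1,0.0005,-0.002,0.011,-0.155,0,0,1,0.0005,-0.0025,0.0146,-0.208,0,0,1,0.0005,-0.003,0.018,-0.26,0,0,1,0.0005,-0.003,0.022,-0.313,0,0,1,0.0005,-0.003,0.0255,-0.365,0,0,1,0.0005,-0.003,0.029,-0.417,0,0,1,0.0005,-0.0025,0.033,-0.47,0,0,1,0.0005,-0.002,0.0365,-0.522,0,0,1,0.0005,-0.001,0.04,-0.574,0,0,1,0.0005,-0.001,0.04,-0.574,0,0])

```text
t: 11.0
position: [565.0, 53.1, 95.3]
tool_rot: [1.0, 0.006, -0.005, 0.008]
contact_force: [-0.1, 0.1, -0.0]
width: -0.003
```

```bash
python3 - <<'E'
from h import *
st(); grab('wrist','wrist8'); grab('side','side8'); st(); go([169,171,173,175,177,179,180])
E
```

```text
t 11.0 p [565.   53.1  95.3] z [-0.01  -0.016 -1.   ] x [ 1.     0.013 -0.01 ] F [-0.1  0.1 -0. ] w -0.0 q [-0.03  0.49 -0.23  0.86 -0.02  1.53]
t 11.1 p [565.4  52.3  95.6] z [-0.009 -0.014 -1.   ] x [ 1.     0.011 -0.009] F [ 0.  -0.8  0.5] w 0.0 q [-0.03  0.49 -0.23  0.86 -0.01  1.53]
[1, 0.0007, -0.0023, 0.0021, -0.056, 0.009, -0.0]
[1, 0.0007, -0.0029, 0.0045, -0.091, 0.009, -0.0]
[1, 0.0007, -0.0035, 0.0068, -0.126, 0.009, -0.0]
[1, 0.0008, -0.004, 0.0092, -0.161, 0.009, 0.0]
[1, 0.0008, -0.0043, 0.012, -0.161, 0.009, 0.0]
[1, 0.0008, -0.0045, 0.0148, -0.161, 0.009, 0.0]
[1, 0.0008, -0.0046, 0.0162, -0.161, 0.009, 0.0]
```

View pics/wrist8.png

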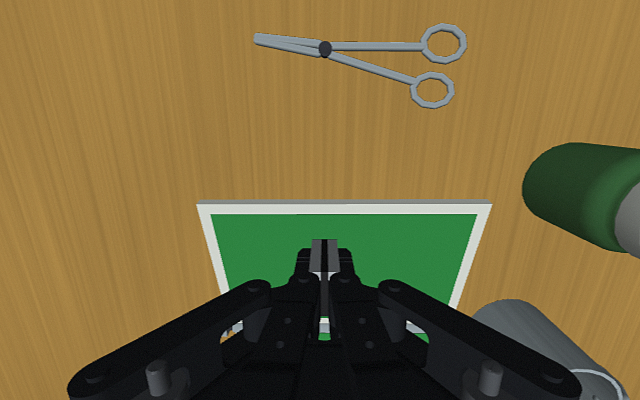

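View pics/side8.png

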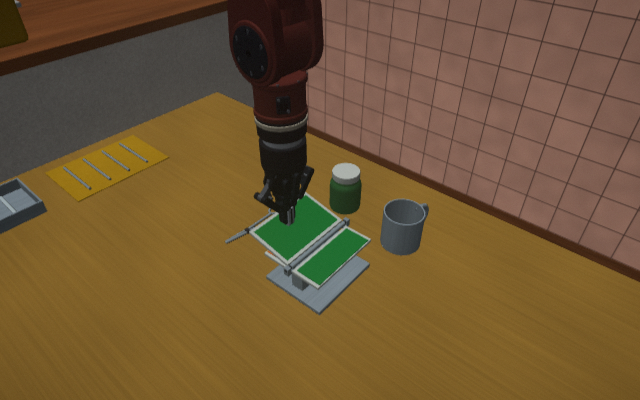

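The leaf is at about 165–168°, green face up, and the tip is above it (wrist 325,245). Now I press down slowly.

arm_command(series=[1,0,-0.002,0.002,-0.02,0,0,1,0,-0.004,0.004,-0.04,0,0,1,0,-0.006,0.006,-0.04,0,0,1,0,-0.008,0.008,-0.04,0,0,1,0,-0.008,0.01,-0.04,0,0,1,0,-0.008,0.012,-0.04,0,0,1,0,-0.008,0.014,-0.04,0,0,1,0,-0.008,0.0155,-0.04,0,0,1,0,-0.008,0.0165,-0.04,0,0,1,0,-0.008,0.0165,-0.04,0,0])

```text
t: 12.1
position: [565.4, 59.8, 79.3]
tool_rot: [1.0, 0.005, -0.004, 0.028]
contact_force: [-0.5, 0.3, -0.7]
width: 0.004
```

```bash
python3 - <<'E'
from h import *
st()
E
```

```text
t 12.1 p [565.4  59.8  79.3] z [-0.007 -0.056 -0.998] x [ 1.     0.01  -0.008] F [-0.5  0.3 -0.7] w 0.0 q [ 0.01  0.51 -0.25  0.82 -0.06  1.57]
```

arm_command(series=[1,0,0,0.001,0,0,0,1,0,0,0.002,0,0,0,1,0,0,0.003,0,0,0,1,0,0,0.003,0,0,0])

```text
t: 12.5
position: [565.7, 59.8, 77.6]
tool_rot: [1.0, 0.005, -0.003, 0.028]
contact_force: [-3.2, 0.6, 13.1]
width: -0.001
```

```bash
python3 - <<'E'
from h import *
st(); grab('side','side9');st(); im=cv2.imread('pics/side9.png')[180:320,230:430]; cv2.imwrite('pics/side9c.png',cv2.resize(im,None,fx=4,fy=4,interpolation=cv2.INTER_CUBIC))
E
```

```text
t 12.5 p [565.7  59.8  77.6] z [-0.006 -0.056 -0.998] x [ 1.     0.011 -0.007] F [-3.2  0.6 13.1] w -0.0 q [ 0.01  0.51 -0.25  0.82 -0.06  1.57]
t 12.55 p [565.7  59.8  77.6] z [-0.006 -0.056 -0.998] x [ 1.     0.011 -0.007] F [-3.8  1.  13.8] w 0.0 q [ 0.01  0.51 -0.25  0.82 -0.06  1.57]
```

View pics/side9c.png

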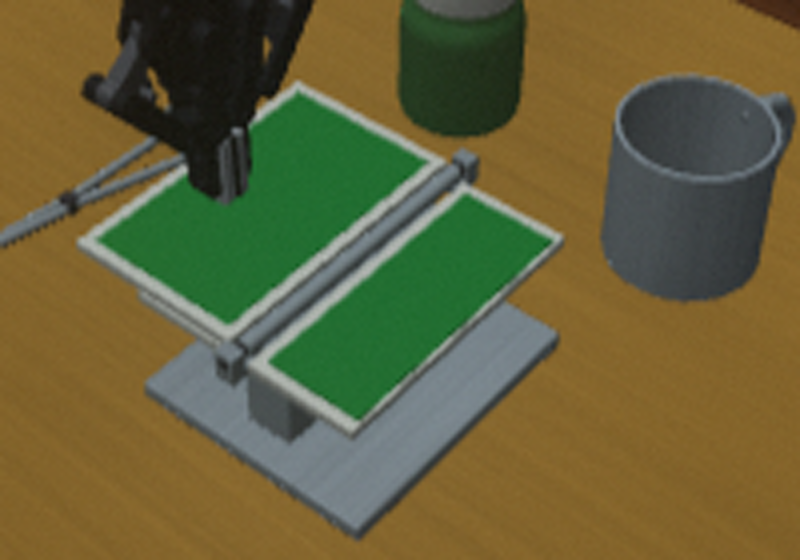

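The leaf lies flat, green on both sides, with the tip at z=77.6 and 13 N of resistance, so it's on its stop. I retreat straight up.

arm_command(series=[1,0,0,-0.002,0,0,0,1,0,0,-0.004,0,0,0,1,0,0,-0.008,0,0,0,1,0,0,-0.016,0,0,0,1,0,0,-0.03,0,0,0,1,0,0,-0.05,0,0,0,1,0,0,-0.075,0,0,0,1,0,0,-0.1,0,0,0,1,0,0,-0.125,0,0,0,1,0,0,-0.145,0,0,0,1,0,0,-0.16,0,0,0,1,0,0,-0.16,0,0,0])

```text
t: 13.75
position: [567.9, 68.8, 238.6]
tool_rot: [1.0, 0.005, -0.002, 0.028]
contact_force: [0.2, -0.2, 0.3]
width: -0.003
```

```bash
python3 - <<'E'
from h import *
st(); R=Ro.from_quat(readout.get_obs()['tool_rot']); series([((400,60,260),R)])
E
```

```text
t 13.75 p [567.9  68.8 238.6] z [-0.003 -0.056 -0.998] x [ 1.     0.011 -0.004] F [ 0.2 -0.2  0.3] w -0.0 q [ 0.02  0.39  0.    1.19 -0.06  1.58]
[1, -0.168, 0.0082, -0.0203, 0.0, 0.0, 0.0]
```

Next I move back toward the base so the top view is unobstructed.

arm_command(series=[1,-0.015,0,-0.002,0,0,0,1,-0.035,0,-0.004,0,0,0,1,-0.06,0,-0.006,0,0,0,1,-0.09,0,-0.008,0,0,0,1,-0.12,0,-0.01,0,0,0,1,-0.15,0,-0.015,0,0,0,1,-0.175,0,-0.02,0,0,0,1,-0.195,0,-0.02,0,0,0,1,-0.21,0,-0.02,0,0,0,1,-0.21,0,-0.02,0,0,0])

```text
t: 14.75
position: [355.2, 67.6, 257.5]
tool_rot: [1.0, 0.005, -0.004, 0.028]
contact_force: [0.4, -0.3, -0.2]
width: 0.0
```

```bash
python3 - <<'E'
from h import *
st()
a,_=grab('top','top10'); b,_=grab('side','side10')
a=cv2.resize(a[120:290,260:430],None,fx=3.5,fy=3.5,interpolation=cv2.INTER_CUBIC);b=cv2.resize(b[180:320,230:430],None,fx=4,fy=4,interpolation=cv2.INTER_CUBIC)
cv2.imwrite('pics/top10c.png',a[:,:,::-1]);cv2.imwrite('pics/side10c.png',b[:,:,::-1])
E
```

```text
t 14.75 p [355.2  67.6 257.5] z [-0.008 -0.056 -0.998] x [ 1.     0.011 -0.009] F [ 0.4 -0.3 -0.2] w 0.0 q [ 0.04 -0.03 -0.46  1.15 -0.06  1.6 ]
```

View pics/top10c.png

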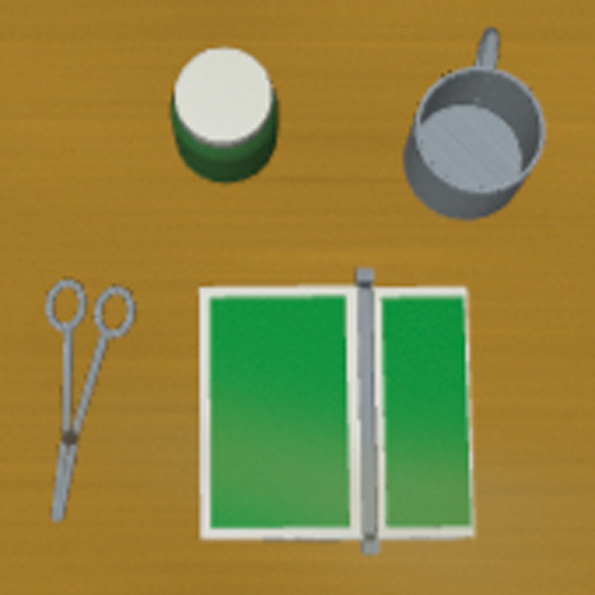

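View pics/side10c.png

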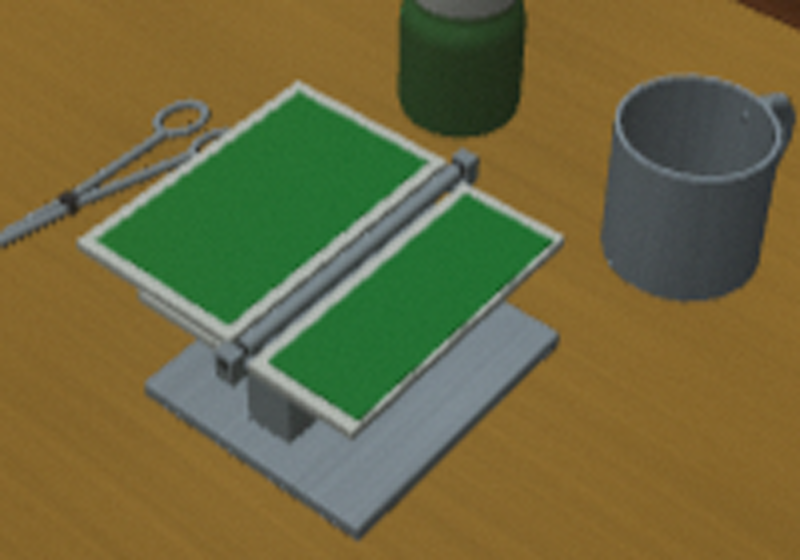

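Both views show all green: the leaf edge corners are at top-crop (199,289) and (200,538), and the spine, jar, mug and forceps are at the same pixels as before. One triangulation will confirm the leaf is flat.

```bash
python3 - <<'E'
from h import *
T=eyes.calibration('top');S=eyes.calibration('side')
t=lambda u,v:ray(T,(u+.5)/3.5-.5+260,(v+.5)/3.5-.5+120)
s=lambda u,v:ray(S,(u+.5)/4-.5+230,(v+.5)/4-.5+180)
for a,b in [((199,288),(298,82)),((200,539),(79,242)),((366,270),(466,152)),((371,541),(229,350)),((350,538),(225,333))]:
    X,e=tri([t(*a),s(*b)]); print(X.round(1),np.round(e,1))
A=cv2.imread('pics/top0.png').astype(int);B=cv2.imread('pics/top10.png').astype(int)
d=np.abs(A-B).max(2)>40; ys,xs=np.where(d[100:300,250:440]); print('changed box',xs.min()+250,xs.max()+250,ys.min()+100,ys.max()+100)
E
```

```text
[647.1  87.7  80.7] [0.3 0.3]
[498.6  85.   80.3] [0.9 0.9]
[657.1 -11.5  84.9] [0.8 0.8]
[496.5 -13.4  82. ] [1.3 1.3]
[500.4  -3.2  81.3] [1.6 1.6]
changed box 317 414 200 274
```

```bash
python3 - <<'E'
from h import *
print(ctrl.sign_off()); st()
E
```

```text
the job is handed in; nothing more can be done
None
the job is handed in; nothing more can be done
```

The status board now shows green, and I handed the job in at about 15 s of the 42 s allowed.

**What I did:** With the gripper shut and tilted about 60°, I put the fingertip under the leaf's overhang and swung it slowly over the spine, about 0.5 rad/s. I then eased the tool upright and pressed the leaf down until it met its stop with about 13 N. I lifted straight up and moved back toward the base. The fingers stayed shut throughout, so the leaf was never held between them.

**Last checks:**
- **Flat:** Both views show green on both sides. The leaf's outer edge measures z ≈ 80.5 mm against 81.3 mm near the hinge, so it is level within the camera's accuracy of about 2 mm.
- **Nothing else moved:** The spine's triangulated position is within about 1.5 mm of where it started. Comparing top views, the only changes were on the board itself, so the mug, jar and forceps stayed put.
- **Hand clear:** The gripper was about 200 mm away from the board and above it, with contact force near zero.

**Disagreements:**
- **Height offset:** The triangulated heights read about 3–4 mm above the nominal leaf top of 77.5 mm. The fingertip's stop at 77.6 mm matches the nominal value, so I put this down to camera calibration.
- **Early overshoot:** A quick tilt in free space, before any contact, overshot by about 20 mm and settled. Nothing was touched, and I moved more slowly after that.

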